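# Lock the push-and-turn safety cap on the flux canister

## Task

Close the blue flux canister with the red safety cap: set the cap over the white neck, press it down against the springy plunger and twist it clockwise (seen from above) so that its inner lugs catch under the neck's lugs and it stays down by itself when you let go. Be gentle: if it will not go down, feel for the gaps between the lugs instead of forcing it (never more than 60 N of contact between cap and canister, all told). Leave the jar, the hammer and the copper offcut alone.

Things in the scene. Friction and masses are not known exactly. Their poses are not given: they have to be found in the camera images.
- cap: Loose red cap, about 60 g, standing open side down on the bench at the start. Origin: centre of its bottom rim, z up. Skirt 62 mm across, 24 mm high, with a flat deck on top (z = 24 mm). Inside it is 54 mm across and 20 mm deep.
- bar (a point): Middle of the finger bar on the cap's deck, on the cap's axis, 37 mm above its rim; moves with the cap. The bar is 44 mm long along the cap's x, 16 mm thick along its y and 26 mm high (24 to 50 mm above the rim).
- cap_lugs (a point): Point on the cap's axis, 4 mm above its rim, level with the top of its four inner lugs. They are 4 mm high (from the rim up), 11 mm wide, reach in to 21.5 mm from the axis, and stand at the cap's +x, +y, -x and -y: it fits the neck the same every quarter turn.
- canister: Blue canister, 84 mm across, fixed with its 120 mm square wooden holder to the bench; it cannot move. Origin on its axis, 100 mm below the shoulder; z up. Its height above the bench varies by up to 20 mm; its yaw tells nothing about the neck's lugs.
- neck (a point): Point on the canister's axis at the blue shoulder (72 mm across) where the cap's rim bottoms out. White neck above it: 40 mm across, tapering to 29 mm between 13 and 17 mm up. Cap rim height over this point: 12 mm = lugs on lugs, blocked; 0 = pressed to the bottom; about 3 mm = locked and let go; if not locked it springs up to 12 mm or more.
- lugs (a point): On the canister's axis, level with the top of the neck's four lugs, a quarter turn apart: 14 mm wide, reaching 25 mm from the axis, 7 to 12 mm above the shoulder. Their angle is not measured and varies freely: see it from above or feel it. The cap drops between them within about 13 degrees of mid-gap; turning a blocked cap at most 65 degrees either way finds a gap.
- plunger_rest (a point): Top of the resting black plunger, 24 mm across, 33 mm above the shoulder. Spring: 2 N at first touch, 0.7 N more per mm, 11 to 12 N at the bottom. Below 3 mm rim height the cap turns clockwise by 25 to 60 degrees until its lugs, under the neck's lugs, meet stop posts that give springily (0.4 N m at 6 degrees, rigid past 9). Turning it anticlockwise when it is down soon meets a rigid block.
- jar: Bystander: loose amber glass jar with a steel lid, 56 mm across, 75 mm high, origin at its underside. Leave alone.
- hammer: Bystander: loose hammer lying on the bench, handle along its -x. Leave alone.
- offcut: Bystander: loose copper angle offcut, 160 x 40 x 40 mm, lying on the bench. Leave alone.

How it is judged:
By the outcome, as a careful person would: the job done as asked, in the order asked, and still so for the second after the job is handed in, with the robot touching nothing.
It also fails if it takes over 67 s, if anything falls off the work surface, if the arm or the gripper's body presses on something with over 40 N, if the wrist force passes 120 N, or if a joint passes its speed limit or range.

## Robot

A 7-joint arm with a two-finger parallel gripper is mounted at the origin on the work surface. World frame = base frame: x ahead of the robot, y to its left, z up, the work surface at z = 0. Lengths are in mm, angles in rad, forces in N, time in s.
With the tool pointing down it reaches from about 400 to 875 mm from the base axis. Payload 19.3 kg.
Tool frame: the origin (TCP) lies at the very end of the fingers, on their centre line; the grasp point (between the pads) lies 19 mm behind it (grip_point_offset is the z of the grasp point in the tool frame, in mm); z points along the fingers, y is the line along which they close (so a half turn about z gives the same grasp; the last joint's range is limited). The gripper opens to 85 mm and grips with 20 to 120 N. Pads are 22 mm wide; open, the fingers measure 114 mm over their backs; the gripper's body (76 mm by 85 mm) begins 54 mm behind the grasp point. The pads swing forward as they close: fully open they stand 13 mm farther back than shut.
Start: joints at [1.076, 0.521, -0.036, 1.599, 0.021, 1.021, -0.113], TCP at [257.559, -569.454, 231.291] pointing down, gripper open.
Joint ranges: [-2.91, 2.91], [-0.3, 2.13], [-1.5, 1.42], [0.17, 2.43], [-1.26, 4.41], [0.16, 1.93], [-2.52, 2.52]. Speed limits (rad/s): [1.89, 1.89, 2.39, 2.39, 3.01, 3.01, 3.01].

## Interface

Orientations are given as a 3x3 rotation matrix whose columns are the frame's x, y, z axes.
In Python, from workcell import movep, movel, goto_joints, open_gripper, clamp, wait, inverse_kinematics, read_state, camera, PlanningError, finish_job, grip_point_offset gives the robot as it stands. Calls block until the motion is done:
- movep(position, orientation): joint-space move of the TCP to a pose.
- movel(position, frame=None, max_speed=150, guard=None): straight line of the TCP; frame=None keeps the orientation; max_speed is the mean speed in mm/s. With guard (N) it stops when the force on the tool has changed by that much, and returns True; else False.
- goto_joints(angles): joint-space move.
- open_gripper() and clamp(): open the fingers fully, or close them until they stop; the grip force is fixed at half the most.
- wait(seconds).
- inverse_kinematics(position, orientation): joint angles nearest the present ones, or None.
- read_state(): the state.
- camera(name): name is "scene" or "top" or "wrist"; returns a dict with "image" (384x512x3 uint8, blue, green, red), "range_z" (384x512 float32, mm along the optical axis (not along the pixel's ray), 0 where there is no reading), "fx", "fy", "cx", "cy" (pixels), "cam_to_world" (4x4, takes a point from camera to world coordinates). Camera axes: x right, y up, looking along -z (the intrinsics and any distortion apply to the point x, -y, -z); pixel columns grow to the right and rows downward; lengths in mm; the calibration is good to about 2 mm. A picture is of the moment at which its call begins.
A pose or a line that the arm cannot do raises PlanningError and nothing moves.
- finish_job(): hands the job in; it is judged then, once.
The state is a dict: "time": time; "qpos": joint angles; "qvel": joint speeds; "joint_efforts": joint torques, N m; "eef_pos": TCP position; "tool_rot": TCP orientation; "ft_force": force on the tool from outside, world axes, zero at the start; "torque": the same for the moment, N m; "finger_gap": finger opening in mm; "gripper_force": force on a finger pad.
Only numpy, scipy, OpenCV 4.12 (cv2) and the standard library are available. Lean on these libraries where they do the work, as an engineer would, in place of code of your own. Each camera call takes 0.05 s, during which the arm holds its last target. There are 200 camera calls.

## Working session

There is one attempt and no reset: what is moved stays moved. The work goes in short steps, each a Python script; the robot and the scene stay as the last script left them, time stands still between calls to the robot, and variables do not carry over. Pictures are saved under pics/ and viewed, at most 10 in all, crops included, and the job is handed in when it is done.

```bash
mkdir -p pics; ls; python3 - <<'E'
from workcell import *
import cv2,numpy as np,pickle
d={}
for n in("scene","top"):
    c=camera(n);d[n]=c;print(n,c["fx"],c["fy"],c["cx"],c["cy"],np.round(c["cam_to_world"],3).tolist(),[k for k in c])
pickle.dump(d,open("c.pkl","wb"))
cv2.imwrite("pics/top1.png",d["top"]["image"]);cv2.imwrite("pics/scene1.png",d["scene"]["image"])
s=read_state();print(s["time"],s["ft_force"],s["torque"],s["finger_gap"],np.round(s["tool_rot"],3).tolist(),grip_point_offset)
E
```

```text
pics
scene 495.8459325318414 495.8459325318414 253.74687655236852 198.3872977852295 [[-0.87, -0.385, 0.308, 1079.518], [0.493, -0.666, 0.56, 886.033], [-0.011, 0.639, 0.769, 1340.016], [0.0, 0.0, 0.0, 1.0]] ['image', 'range_z', 'fx', 'fy', 'cx', 'cy', 'cam_to_world']
top 466.589859414715 466.589859414715 259.45294568673324 195.37720246743726 [[-0.009, 0.98, -0.197, 356.346], [-1.0, -0.009, 0.001, 4.187], [-0.001, 0.197, 0.98, 1337.698], [0.0, 0.0, 0.0, 1.0]] ['image', 'range_z', 'fx', 'fy', 'cx', 'cy', 'cam_to_world']
0.1 [-0.31780375 -0.25871123 -0.12608226] [ 0.03857367  0.02069606 -0.02258352] 85.5153054872944 [[0.911, 0.412, -0.0], [0.412, -0.911, 0.001], [-0.0, -0.001, -1.0]] -18.700000000000003
```

View pics/top1.png

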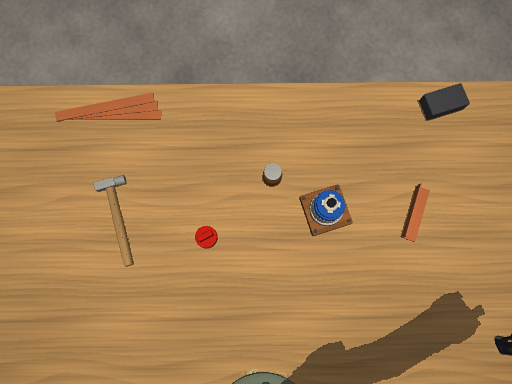

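View pics/scene1.png

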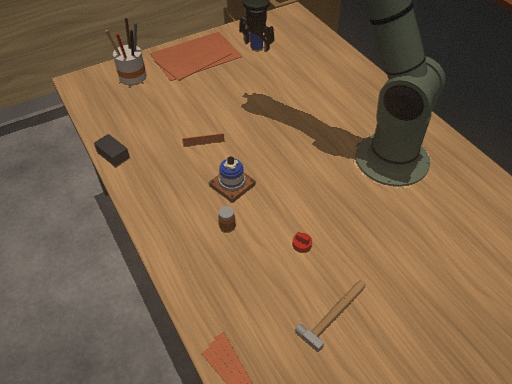

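The top view shows the red cap at (206,237), the canister at (328,206), the jar at (272,174), the hammer on the left and the offcut at (417,212). Next I'll localize these roughly and find the wrist camera's mounting.

```bash
cat > h.py <<'E'
import numpy as np,cv2
from workcell import *
def pts(c,mask=None):
    z=c["range_z"];ok=(z>0)if mask is None else (z>0)&mask
    v,u=np.nonzero(ok);d=z[v,u]
    P=np.c_[(u-c["cx"])/c["fx"]*d,-(v-c["cy"])/c["fy"]*d,-d]
    T=c["cam_to_world"];return P@T[:3,:3].T+T[:3,3],v,u
def R(a): # tool down, tool y (closing line) at world angle a+90deg; tool x at a
    c,s=np.cos(a),np.sin(a);return np.array([[c,s,0],[s,-c,0],[0,0,-1.]])
def red(c):
    h=cv2.cvtColor(c["image"],cv2.COLOR_BGR2HSV);return ((h[...,0]<6)|(h[...,0]>174))&(h[...,1]>190)&(h[...,2]>60)
def blue(c):
    h=cv2.cvtColor(c["image"],cv2.COLOR_BGR2HSV);return (abs(h[...,0].astype(int)-115)<12)&(h[...,1]>150)
E
python3 - <<'E'
from h import *
import pickle
d=pickle.load(open("c.pkl","rb"))
for n in d:
    c=d[n]
    for nm,m in(("cap",red(c)),("can",blue(c))):
        P,v,u=pts(c,m)
        if n=="top": k=(abs(u-206)<20)&(abs(v-237)<20) if nm=="cap" else (abs(u-328)<25)&(abs(v-206)<25)
        else: k=(abs(u-302)<15)&(abs(v-242)<15) if nm=="cap" else (abs(u-232)<20)&(abs(v-175)<25)
        P=P[k];print(n,nm,len(P),P.mean(0).round(1),np.percentile(P,[2,50,98],axis=0).round(1).tolist())
P,v,u=pts(d["top"]);k=(abs(u-272)<12)&(abs(v-174)<14)&(P[:,2]>20);print("jar",P[k].mean(0))
c=camera("wrist");s=read_state();T=np.eye(4);T[:3,:3]=s["tool_rot"];T[:3,3]=s["eef_pos"]
print(np.round(np.linalg.inv(T)@c["cam_to_world"],3).tolist(),c["fx"],c["cx"],c["cy"])
E
```

```text
scene cap 159 [509.  163.5  31.6] [[478.8, 136.0, 16.5], [510.3, 163.9, 26.2], [533.9, 186.4, 53.5]]
scene can 38 [ 583.4 -179.    98.4] [[543.1, -217.8, 90.6], [588.4, -174.8, 98.3], [617.0, -152.1, 107.1]]
top cap 382 [502.  154.7  31.1] [[475.9, 128.0, 18.7], [501.0, 154.7, 25.8], [530.2, 183.0, 53.9]]
top can 466 [ 574.2 -182.5   98.2] [[540.7, -222.8, 87.6], [569.4, -178.2, 99.0], [616.1, -147.6, 105.8]]
jar [672.20529118 -33.3343065   66.12205751]
[[0.0, 0.958, 0.285, 73.691], [1.0, -0.0, 0.0, 0.663], [0.0, 0.285, -0.958, -141.927], [0.0, 0.0, 0.0, 1.0]] 278.34697229188083 253.99033409918263 194.55552296990555
```

```bash
python3 - <<'E'
from h import *
import pickle
movep([579,-184,300],R(1.26)); movel([579,-184,175],max_speed=250)
w=camera("wrist");cv2.imwrite("pics/w1.png",w["image"])
movel([579,-184,250],max_speed=250)
movep([505,157,160],R(1.87))
w2=camera("wrist");cv2.imwrite("pics/w2.png",w2["image"])
pickle.dump((w,w2),open("w.pkl","wb"))
im=cv2.resize(np.hstack([w["image"][:,60:450],w2["image"][:,60:450]]),(780,384))
cv2.imwrite("pics/w12.png",im)
s=read_state();print(s["time"],s["qpos"],s["eef_pos"],s["ft_force"])
E
```

```text
4.5417 [-0.01534283  0.50795845 -0.5319629   1.90055521  0.34383748  0.82358454
 -0.43248015] [505.80834538 155.65278958 160.1387688 ] [-0.13945404  0.89017136  0.23017639]
```

View pics/w12.png

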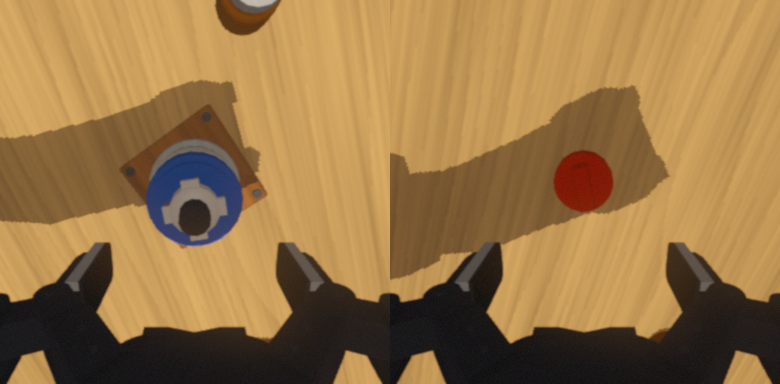

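The left half (canister) shows the white neck with four lugs around (192,212) and the plunger at about (194,218). The right half shows the cap with its bar near (583,181). Now I'll fit them using depth.

```bash
cat >> h.py <<'E'
def rect(c,x,y,z,half=40,px=5):
    n=int(2*half*px);i=np.arange(n);X,Y=np.meshgrid(x-half+i/px,y+half-i/px)
    T=np.linalg.inv(c["cam_to_world"]);p=np.stack([X,Y,np.full_like(X,z)],-1)@T[:3,:3].T+T[:3,3]
    u=c["cx"]+c["fx"]*p[...,0]/-p[...,2];v=c["cy"]-c["fy"]*p[...,1]/-p[...,2]
    return cv2.remap(c["image"],u.astype(np.float32),v.astype(np.float32),cv2.INTER_LINEAR)
def barfit(c):
    P,v,u=pts(c,red(c));top=np.percentile(P[:,2],97);B=P[P[:,2]>top-6]
    r=cv2.minAreaRect(B[:,:2].astype(np.float32))
    m=B[:,:2].mean(0);w,V=np.linalg.eigh(np.cov((B[:,:2]-m).T));a=np.arctan2(V[1,1],V[0,1])
    return top,m,np.degrees(a)%180,r,len(B),cv2.minEnclosingCircle(P[(P[:,2]>15)&(P[:,2]<30)][:,:2].astype(np.float32))
E
python3 - <<'E'
from h import *
import pickle
w,w2=pickle.load(open("w.pkl","rb"))
print(barfit(w2))
P,v,u=pts(w);k=np.hypot(P[:,0]-579,P[:,1]+184)<60;P,v,u=P[k],v[k],u[k]
h,e=np.histogram(P[:,2],bins=np.arange(-5,150,3));print([(int(a),int(b)) for a,b in zip(e,h) if b>15])
b=blue(w)[v,u];print("blue z",np.percentile(P[b,2],[5,25,50,75,95]))
zs=np.median(P[b,2])
S=P[b&(abs(P[:,2]-zs)<4)];print("shoulder circ",cv2.minEnclosingCircle(S[:,:2].astype(np.float32)))
Q=P[P[:,2]>zs+28];print("plunger",len(Q),cv2.minEnclosingCircle(Q[:,:2].astype(np.float32)),Q.mean(0))
L=P[(P[:,2]>zs+8)&(P[:,2]<zs+15)];print("lugs",len(L),cv2.minEnclosingCircle(L[:,:2].astype(np.float32)),L[:,2].mean())
cv2.imwrite("pics/r.png",np.hstack([rect(w,579,-184,zs+12),rect(w2,505,157,50)]))
E
```

```text
(np.float64(50.056374688906196), array([503.08566666, 161.18302167]), np.float64(118.3943426393707), ((504.4485778808594, 157.9458465576172), (16.038232803344727, 41.697784423828125), 27.559396743774414), 611, ((505.0135803222656, 158.1785888671875), 30.27587890625))
[(-2, 39), (16, 102), (19, 1987), (22, 38), (28, 18), (31, 24), (34, 565), (37, 116), (46, 19), (49, 23), (52, 24), (55, 22), (58, 23), (61, 20), (64, 31), (67, 26), (70, 24), (73, 88), (76, 40), (79, 38), (82, 26), (85, 35), (88, 173), (91, 1143), (94, 48), (97, 862), (100, 2266), (103, 33), (106, 48), (109, 184), (112, 693), (115, 565), (118, 73), (121, 39), (124, 33), (127, 40), (130, 257), (133, 566)]
blue z [ 91.39913947  92.89980363  99.97521631 100.65624286 101.33645336]
shoulder circ ((579.98486328125, -185.91937255859375), 35.7706298828125)
plunger 29353 ((578.9992065429688, -184.00364685058594), 59.998924255371094) [ 580.30223922 -173.5496671   245.55803555]
lugs 882 ((579.9902954101562, -186.2432403564453), 25.811391830444336) 112.84697594271096
```

View pics/r.png

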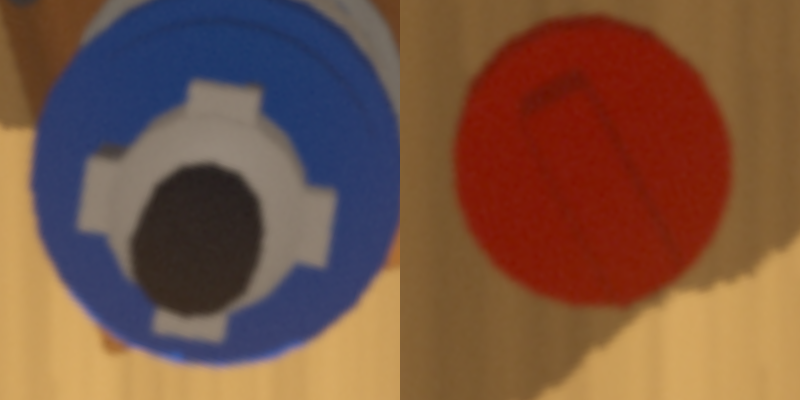

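Neck is at about (580.1,-186.1) with the shoulder at z≈100. Its lugs sit at -8.5° mod 90, so the gaps are at 36.5° mod 90. The cap is at (504.7,158) with yaw 117.5°. Grasping it now.

```bash
python3 - <<'E'
from h import *
import pickle
a=np.radians(117.5);p=[504.7,158]
movep(p+[120],R(a))
print(movel(p+[27.5],max_speed=100,guard=8))
s=read_state();print(s["eef_pos"],s["ft_force"])
clamp();s=read_state();print(s["finger_gap"],s["gripper_force"],s["eef_pos"])
movel(p+[230],max_speed=250)
b=np.radians(126.5);n=[580.1,-186.1]
c0=camera("wrist")
movep(n+[190],R(b)); wait(0.3)
c=camera("wrist");t=camera("top");sc=camera("scene")
pickle.dump((c0,c,t,sc),open("g.pkl","wb"))
s=read_state();print(s["time"],s["finger_gap"],s["eef_pos"],s["ft_force"],s["torque"],s["qpos"])
cv2.imwrite("pics/g.png",np.hstack([c["image"][:,60:450],cv2.resize(sc["image"][120:220,180:282],(390,384))]))
cap=pts(c,red(c))[0];print(barfit(c))
E
```

```text
False
[505.05077699 158.12843922  28.05035683] [ 0.5508376  -0.70506239 -1.28393594]
14.863952825952243 59.12326455116272 [504.74306794 158.00517871  27.73841255]
9.3333 14.847159152763881 [ 580.15048032 -185.87007275  190.05144378] [ 0.01838119  0.31435912 -0.29240859] [ 0.03078979 -0.01142976 -0.0005012 ] [ 0.58303455  0.59007864 -0.54691496  1.66418484  0.35400802  0.98757627
  0.55123228]
(np.float64(212.53429875021516), array([ 579.70379983, -183.79769989]), np.float64(126.7420474074715), ((575.37890625, -189.37649536132812), (29.140405654907227, 42.93084716796875), 35.09928512573242), 2503, ((0.0, 0.0), 0.0))
```

View pics/g.png

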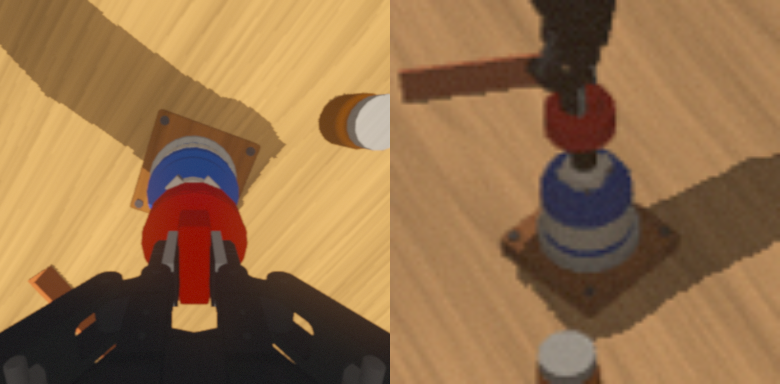

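The cap is held by its bar, level, and above the neck. Next I'll check lateral alignment of the cap against the canister in this same view.

```bash
python3 - <<'E'
from h import *
import pickle
from scipy.optimize import least_squares
c0,c,t,sc=pickle.load(open("g.pkl","rb"))
n=np.array([580.15,-185.9]);Rt=R(np.radians(126.5))[:2,:2]
def cen(P,r):  # circle of known radius hugging points' outer boundary, by convex hull
    H=cv2.convexHull(P[:,:2].astype(np.float32))[:,0]
    f=least_squares(lambda q:np.hypot(H[:,0]-q[0],H[:,1]-q[1])-r,H.mean(0),loss="soft_l1");return f.x,np.sqrt(np.mean(f.fun**2)),len(H)
P,v,u=pts(c,red(c));d=P[abs(P[:,2]-186.5)<2.5];q=(d[:,:2]-n)@Rt
print("deck",len(d),np.median(d[:,2]),"tool x",np.percentile(q[:,0],[.5,99.5]),"y",np.percentile(q[:,1],[.5,99.5]))
bt=P[P[:,2]>207];q=(bt[:,:2]-n)@Rt;print("bar",np.percentile(bt[:,2],50),np.percentile(q[:,0],[.5,99.5]),np.percentile(q[:,1],[.5,99.5]))
k=P[(P[:,2]>164)&(P[:,2]<184)];print("skirt side circle, world offset",cen(k,31)[0]-n,cen(k,31)[1:])
for nm,cc in(("wrist",c),("top",t),("scene",sc)):
    Q,v,u=pts(cc,blue(cc));m=(np.hypot(*(Q[:,:2]-n).T)<50);Q=Q[m];S=Q[abs(Q[:,2]-100)<3]
    G,_,_=pts(cc,red(cc));G=G[(np.hypot(*(G[:,:2]-n).T)<50)&(G[:,2]>166)&(G[:,2]<184)]
    print(nm,len(S),np.median(S[:,2]),cen(S,36)[0]-n,cen(S,36)[1:],"cap",len(G),cen(G,31)[0]-n if len(G)>9 else 0)
E
```

```text
deck 2750 185.75036756310763 tool x [-9.80223653 29.44508263] y [-27.1597949   29.50391786]
bar 211.6361952676338 [-20.87957637  21.06020624] [-7.0484276   8.64063202]
skirt side circle, world offset [1.0549547  0.07511433] (np.float64(0.5350835254036949), 26)
wrist 914 100.48170717411547 [-0.18053936 -0.98849903] (np.float64(2.276182555899516), 27) cap 616 [1.0549547  0.07511433]
top 129 100.34113183193222 [-3.79524076  1.66148151] (np.float64(1.8862989025426509), 12) cap 42 [-0.24780836 -0.13274154]
  return _methods._mean(a, axis=axis, dtype=dtype,
  ret = ret.dtype.type(ret / rcount)
Traceback (most recent call last):
TypeError: 'NoneType' object is not subscriptable
```

```bash
python3 - <<'E'
from h import *
def st(l):
    s=read_state();print(l,round(s["time"],2),s["eef_pos"].round(2) if hasattr(s["eef_pos"],"round") else s["eef_pos"],np.round(s["ft_force"],1),np.round(s["torque"],2),flush=True)
n=[579.2,-186.1];z0=100.3+27.6
movel(n+[z0+18],max_speed=80);st("above")
print(movel(n+[z0+10],max_speed=12,guard=10));st("10")
E
```

```text
above 10.03 [ 579.37 -186.06  145.99] [ 0.1 -0.5 -0. ] [-0.01  0.05  0.02]
False
10 10.85 [ 579.34 -186.15  138.07] [ 0.  -0.2  3.1] [-0.14 -0.01 -0.08]
```

```bash
python3 - <<'E'
from h import *
def st(l):
    s=read_state();print(l,round(s["time"],2),s["eef_pos"].round(2),np.round(s["ft_force"],1),np.round(s["torque"],2),flush=True)
n=[579.2,-186.1];z0=100.3+27.6
for h in(7,4,2,1):
    g=movel(n+[z0+h],max_speed=12,guard=10);st((h,g))
    if g:break
E
```

```text
(7, False) 11.25 [ 579.33 -186.15  134.99] [-0.2 -1.   6.3] [-0.16  0.02  0.02]
(4, False) 11.65 [ 579.36 -186.16  132.08] [-1.   0.1  9. ] [-0.13  0.19  0.02]
(2, False) 11.97 [ 579.38 -186.16  130.17] [-1.6 -0.1  9.8] [-0.1   0.24 -0.  ]
(1, False) 12.22 [ 579.37 -186.15  129.21] [-1.5 -0.9 10.1] [-0.15  0.35  0.01]
```

```bash
python3 - <<'E'
from h import *
n=[579.2,-186.1];z=100.3+27.6+1
for d in range(4,64,3):
    g=movel(n+[z],R(np.radians(126.5-d)),max_speed=20,guard=12)
    s=read_state();Rm=s["tool_rot"];print(d,g,round(s["time"],2),s["eef_pos"].round(2),round(np.degrees(np.arctan2(Rm[1,0],Rm[0,0])),1),np.round(s["ft_force"],1),np.round(s["torque"],2),flush=True)
    if g or abs(s["torque"][2])>0.25:break
E
```

```text
4 False 12.47 [ 579.51 -186.11  129.33] 122.5 [-1.  -0.3 10.5] [-0.16  0.2  -0.05]
7 False 12.72 [ 579.56 -186.13  129.35] 119.5 [-0.2 -0.3 10.2] [-0.09  0.14 -0.01]
10 False 12.97 [ 579.58 -186.14  129.37] 116.5 [-0.  -0.6 10.1] [-0.08  0.14  0.  ]
13 False 13.22 [ 579.63 -186.1   129.39] 113.5 [-0.3 -0.1 10.8] [-0.08  0.14 -0.07]
16 False 13.47 [ 579.63 -186.08  129.38] 110.5 [-0.1 -0.3 10.3] [-0.03  0.04 -0.02]
19 False 13.72 [ 579.64 -186.09  129.37] 107.5 [-0.3  0.4  9.8] [-0.1   0.08 -0.05]
22 False 13.97 [ 579.65 -186.13  129.39] 104.5 [-1.2 -0.4  9.8] [-0.09  0.04  0.01]
25 False 14.22 [ 579.65 -186.11  129.4 ] 101.5 [ 0.3 -1.5  9.9] [-0.1   0.04 -0.04]
28 False 14.47 [ 579.65 -186.11  129.38] 98.5 [-0.3 -0.2 10. ] [-0.1   0.02  0.  ]
31 False 14.72 [ 579.64 -186.11  129.37] 95.5 [ 0.5 -0.4 10. ] [-0.02  0.08 -0.  ]
34 False 14.97 [ 579.64 -186.14  129.37] 92.5 [-0.9 -0.8  9.7] [-0.09  0.06 -0.1 ]
37 False 15.22 [ 579.66 -186.15  129.38] 89.5 [-0.3  0.3 10. ] [-0.02  0.01 -0.05]
40 False 15.47 [ 579.61 -186.1   129.35] 86.5 [ 0.1 -0.1  9.8] [-0.    0.16  0.09]
43 False 15.72 [ 579.47 -185.9   129.29] 83.5 [-2.5  0.9 10.3] [0.14 0.35 0.18]
46 False 15.97 [ 579.42 -185.81  129.27] 80.5 [-0.9  1.9 10.8] [0.24 0.45 0.35]
```

The torque shows the cap has reached the stop. I'll relax it slightly, rise gently to confirm the lock, then release.

```bash
python3 - <<'E'
from h import *
n=[579.5,-186.0];z0=100.3+27.6
def st(l):
    s=read_state();print(l,round(s["time"],2),s["eef_pos"].round(2),np.round(s["ft_force"],1),np.round(s["torque"],2),round(s["finger_gap"],1),flush=True)
F=R(np.radians(83.5));movel(n+[z0+1],F,max_speed=20);st("relax")
for h in(2,3,3.5,4):
    movel(n+[z0+h],max_speed=8);wait(.1);st(h)
    if read_state()["ft_force"][2]<0: break
else: print("still pushed up at 4")
E
```

```text
relax 16.22 [ 579.49 -185.8   129.22] [-2.9  0.2 11.7] [0.33 0.76 0.22] 14.8
2 16.59 [ 579.44 -185.74  130.04] [-2.3  2.5  8.7] [0.31 0.56 0.3 ] 14.7
3 16.97 [ 579.43 -185.75  130.95] [-0.9  1.1  7.2] [0.37 0.48 0.27] 14.9
3.5 17.32 [ 579.43 -185.75  131.38] [-1.8  2.1  4.9] [0.41 0.37 0.24] 14.8
4 17.67 [ 579.43 -185.8   131.83] [-2.2  2.7  5.5] [0.61 0.39 0.19] 15.1
still pushed up at 4
```

```bash
python3 - <<'E'
from h import *
n=[579.5,-186.0];z0=100.3+27.6
def st(l):
    s=read_state();print(l,round(s["time"],2),s["eef_pos"].round(2),np.round(s["ft_force"],1),np.round(s["torque"],2),round(s["finger_gap"],1),flush=True)
for h in(4.5,5):
    movel(n+[z0+h],max_speed=8);wait(.1);st(h)
    if read_state()["ft_force"][2]<0: break
c=camera("wrist");P,v,u=pts(c,red(c));P=P[np.hypot(P[:,0]-579.5,P[:,1]+186)<40];hh,e=np.histogram(P[:,2],bins=np.arange(95,165,1));print([(int(a),int(b)) for a,b in zip(e,hh) if b>30])
E
```

```text
4.5 18.02 [ 579.36 -185.78  132.  ] [ 0.9  3.7 -7.8] [ 0.71 -0.4   0.25] 14.9
[(111, 31), (114, 36), (116, 31), (117, 34), (118, 44), (121, 42), (122, 49), (123, 63), (124, 53), (125, 55), (126, 667), (127, 1776), (128, 579), (149, 41), (151, 69), (152, 556), (153, 1390), (154, 353)]
```

Pulling up now meets resistance (-7.8 N) with the deck at z≈127, which puts the rim about 3 mm up, so the cap is locked. Releasing.

```bash
python3 - <<'E'
from h import *
n=[579.5,-186.0];z0=100.3+27.6
movel(n+[z0+3.8],max_speed=8);wait(.2);print(read_state()["ft_force"])
open_gripper();wait(.3);movel(n+[z0+100],max_speed=120);wait(.5)
c=camera("wrist");s=read_state();print(s["time"],s["ft_force"],s["finger_gap"])
P,v,u=pts(c,red(c));P=P[np.hypot(P[:,0]-579.5,P[:,1]+186)<40];hh,e=np.histogram(P[:,2],bins=np.arange(95,165,1));print([(int(a),int(b)) for a,b in zip(e,hh) if b>30])
print(barfit(c)[:4])
cv2.imwrite("pics/end.png",np.hstack([c["image"],cv2.resize(camera("scene")["image"][120:220,180:254],(284,384))]))
E
```

```text
[-2.20556064  5.62928588  2.40030745]
21.0 [0.02165065 0.46509016 0.14438063] 85.23689462604563
[(126, 474), (127, 1064), (128, 333), (152, 196), (153, 364), (154, 82)]
(np.float64(153.99834869555562), array([ 580.65332697, -179.06355797]), np.float64(85.91892490196045), ((580.109375, -185.0234375), (41.54874038696289, 15.845030784606934), 85.0774154663086))
```

View pics/end.png

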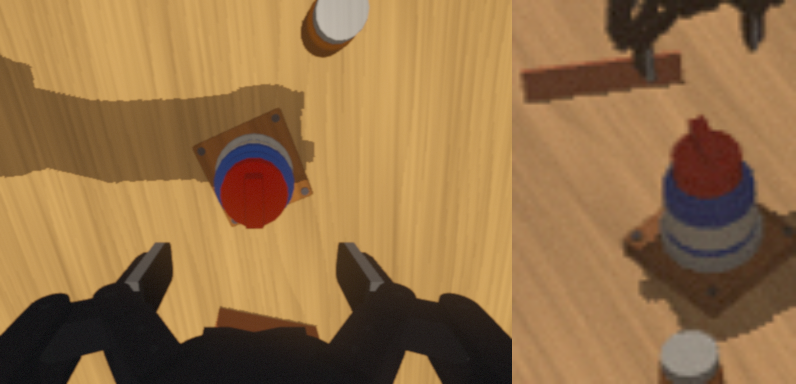

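The cap sits level and low on the canister at (254,190). Its deck is still at z≈127 after release, so it is holding by itself with the gripper clear. Handing in.

```bash
python3 -c "
from workcell import *
print(finish_job())"
```

```text
the job is handed in; nothing more can be done
None
```

The cap is locked on the canister and stayed down by itself after release (rim about 3 mm above the shoulder); the job was handed in at about 21 s, and the arm kept clear of the jar, hammer and offcut.

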